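# Stand the fallen reagent bottle back on its mat

## Task

The amber bottle with the blue cap has toppled over on the lab bench. Stand it upright on its base in the middle of the round blue mat, without dropping it, and let go. Leave the other two bottles as they are: the white one with the orange cap is an empty that is meant to lie on its side.

Things in the scene. Friction and masses are not known exactly. Their poses are not given: they have to be found in the camera images.
- fallen_mid (a point): Centre, half-way up, of the toppled amber bottle with blue cap, to be righted (about 0.2 kg, rigid, loose). Square body 46 x 46 mm, 70 mm high, then a neck and round cap 32 mm across; 98 mm in all: base and cap top each lie 49 mm from this point. z runs from base to cap, x and y square to the flat sides. It lies on a flat side at first (z level, this point 23 mm above the bench).
- mat_top (a point): Centre of the top face of the round blue mat, 160 mm in diameter and 4 mm thick, fixed to the bench; z points up.
- empty_mid (a point): Centre, half-way up, of the white empty bottle with the orange cap, same size and axes as the fallen one, light and loose; it lies on its side and stays so.
- standing_mid (a point): Centre, half-way up (49 mm above the bench), of the amber bottle with the white cap, same size and axes, loose; it stands upright and stays so.
Not all that is in view belongs to the job. What is meant by the part that bears mat_top is not grey, pink or red, and is the larger of those in its own colour.

How it is judged:
By the outcome, as a careful person would: the job done as asked, in the order asked, and still so for the second after the job is handed in, with the robot touching nothing.
It also fails if it takes over 42 s, if anything falls off the work surface, if the arm or the gripper's body presses on something with over 40 N, if the wrist force passes 120 N, or if a joint passes its speed limit or range.

## Robot

A 6-joint arm with a two-finger parallel gripper is mounted at the origin on the work surface. World frame = base frame: x ahead of the robot, y to its left, z up, the work surface at z = 0. Lengths are in m, angles in rad, forces in N, time in s.
With the tool pointing down it reaches from about 0.325 to 0.875 m from the base axis. Payload 4.4 kg.
Tool frame: the origin (TCP) lies midway between the tips of the shut fingers; the grasp point (between the pads) lies 19 mm behind it; z points along the fingers, y is the direction in which the jaws open and shut (so a half turn about z gives the same grasp; the last joint's range is limited). The gripper opens to 85 mm and grips with 20 to 120 N. Pads are 22 mm wide; open, the fingers measure 114 mm over their backs; the gripper's body (76 mm by 85 mm) begins 54 mm behind the grasp point. The pads swing forward as they close: fully open they stand 13 mm farther back than shut.
Start: joints at [0.994, 0.207, 1.542, -0, 1.393, -0.15], TCP at [0.238, 0.523, 0.231] pointing down, gripper open.
Joint ranges: [-2.73, 2.73], [-0.86, 2.22], [0.23, 2.46], [-1.11, 4.25], [0.08, 2.63], [-2.82, 2.82]. Speed limits (rad/s): [2.79, 2.79, 3.14, 3.14, 3.14, 3.14].

## Interface

Orientations are given as a 3x3 rotation matrix whose columns are the frame's x, y, z axes.
In Python, from plant import env gives the robot as it stands.
- The arm moves only by the shell command python3 -m creep 'ROWS' [FORCE]. ROWS is JSON, a list of rows, each a list of 7 numbers: the shift along the tool's x, y, z scaled (see below), then the turn, a rotation vector about the tool's x, y, z scaled (see below), then the gripper command: -1 is fully open, 1 is shut, values between are in proportion. In form: [[tx, ty, tz, wx, wy, wz, hand], ...]. A call has 1 to 20 rows; each row is the pose to reach, as a shift and turn from the pose commanded when the call began, along the tool's axes at that moment; what a row does not reach only later rows make up. The controller multiplies each number of a shift by 100 mm and each number of a turn by 0.5 rad. A row lasts 1/10 s, in which the tool goes at most 50 mm and 8.59 degrees, less where a joint would pass 70% of its speed; a pose out of reach is approached as far as the arm can. A call with a number of a shift or a turn outside -1 to 1 is refused whole. A call with a gripper value outside its range is refused whole. The fingers move at their own pace and stop on an object; FORCE is the grip in N (left out, the last holds). Time passes only in rows, so rows that repeat a pose let the fingers close. It gives the time, the measured TCP pose, the force and the opening at its end, in the units of the state.
- env.observe(): the state, without advancing time (a new reading comes with each control period).
- env.camera(name): name is "side" or "top" or "wrist"; returns (picture, depth): 480x640x3 uint8, red, green, blue; 480x640 float32, m along the optical axis (not along the pixel's ray), 0 where there is no reading.
- env.camera_model(name): a dict with "vertical_fov" (degrees; the focal length in pixels is half the picture's height over the tangent of half this angle, whatever the lens; pixels are square), "cx", "cy" (the principal point, pixels), "dist" ([k1, k2, p1, p2, k3] as OpenCV has them; the pictures are not rectified), "R" (3x3) and "t" (3): a world point X has camera coordinates R X + t. Camera axes: x right, y down, z forward; pixel columns grow to the right and rows downward; lengths in m; the calibration is good to about 2 mm. A picture is of the moment at which its call begins: read the wrist's pose just before it. camera_model takes no time and is no camera call; for the wrist camera it gives the pose at the moment of the call.
- env.close_job(): hands the job in, once; it reports no verdict.
The state is a dict: "t": time; "joints": joint angles; "joint_vel": joint speeds; "joint_efforts": joint torques, N m; "eef_pos": TCP position; "tool_rot": TCP orientation; "ft_force": force on the tool from outside, world axes, zero at the start; "torque": the same for the moment, N m; "width": finger opening in m.
Only numpy, scipy, OpenCV 4.12 (cv2) and the standard library are available. Lean on these libraries where they do the work, as an engineer would, in place of code of your own. Each camera call takes 0.05 s, during which the arm holds its last target.

## Working session

There is one attempt and no reset: what is moved stays moved. The work goes in short steps, Python scripts to look and compute and a shell command to move; the robot and the scene stay as the last step left them, time stands still between calls to the robot, and variables do not carry over. Pictures are saved under pics/ and viewed, and the job is handed in when it is done.

```bash
mkdir -p pics; ls
python3 - <<'E'
from plant import env
import cv2,numpy as np
s=env.observe();print({k:np.round(v,3).tolist() for k,v in s.items()})
for n in ["top","side","wrist"]:
    m=env.camera_model(n);print(n,m)
    p,d=env.camera(n);cv2.imwrite(f"pics/{n}0.png",p[:,:,::-1]);np.savez(f"/tmp/{n}0.npz",p=p,d=d,R=m['R'],t=m['t'])
E
```

```text
pics
{'t': 0.0, 'joints': [0.993, 0.207, 1.543, -0.0, 1.394, -0.15], 'joint_vel': [0.0, 0.0, 0.0, 0.0, -0.0, -0.001], 'joint_efforts': [0.0, -38.302, -29.16, 0.0, 0.01, 0.0], 'eef_pos': [0.238, 0.523, 0.23], 'tool_rot': [[-0.91, 0.414, -0.001], [0.414, 0.91, -0.002], [0.0, -0.002, -1.0]], 'ft_force': [0.092, 0.027, 0.028], 'torque': [0.026, -0.019, -0.01], 'width': 0.085}
top {'vertical_fov': 54.192951560522836, 'cx': 318.6513320968322, 'cy': 239.10051742774672, 'dist': array([-0.0803705,  0.       ,  0.       ,  0.       ,  0.       ]), 'R': array([[ 0.02327105, -0.99937956,  0.02643775],
       [-0.98242646, -0.02775905, -0.18457432],
       [ 0.18519369, -0.02167791, -0.98246291]]), 't': array([-0.03335196,  0.47648167,  0.92182356])}
side {'vertical_fov': 57.213737323025995, 'cx': 320.6445666782317, 'cy': 239.388843203067, 'dist': array([-0.09898959,  0.        ,  0.        ,  0.        ,  0.        ]), 'R': array([[ 0.9565716 , -0.29136047,  0.00893595],
       [-0.16093496, -0.55343218, -0.81719811],
       [ 0.24304466,  0.7802704 , -0.5762876 ]]), 't': array([-0.45976282,  0.11098734,  0.91329333])}
wrist {'vertical_fov': 71.00480041616281, 'cx': 322.2759223295932, 'cy': 243.5830513742883, 'dist': array([-0.05405131,  0.        ,  0.        ,  0.        ,  0.        ]), 'R': array([[ 0.41398372,  0.9102807 , -0.00255573],
       [ 0.87879477, -0.3989291 ,  0.2618689 ],
       [ 0.23735465, -0.11065542, -0.96510007]]), 't': array([-0.57326879, -0.03346677,  0.3798867 ])}
```

View pics/top0.png

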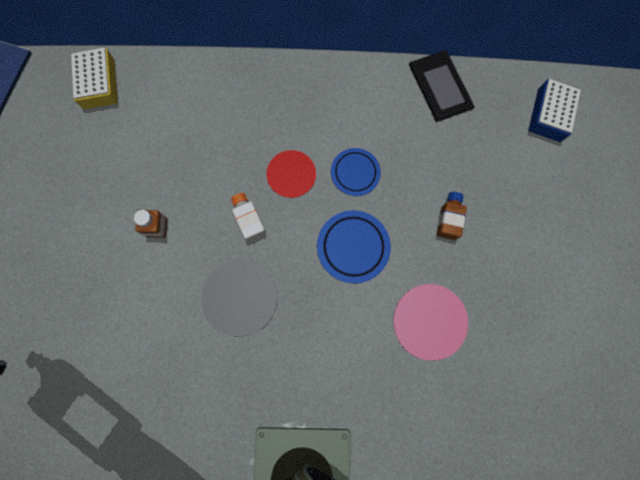

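View pics/side0.png

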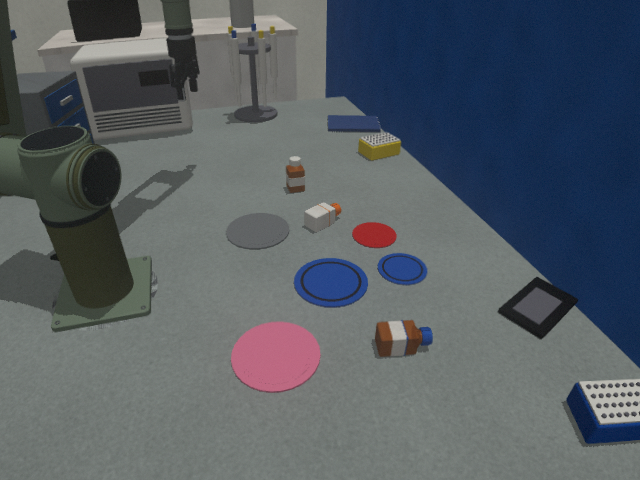

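View pics/wrist0.png

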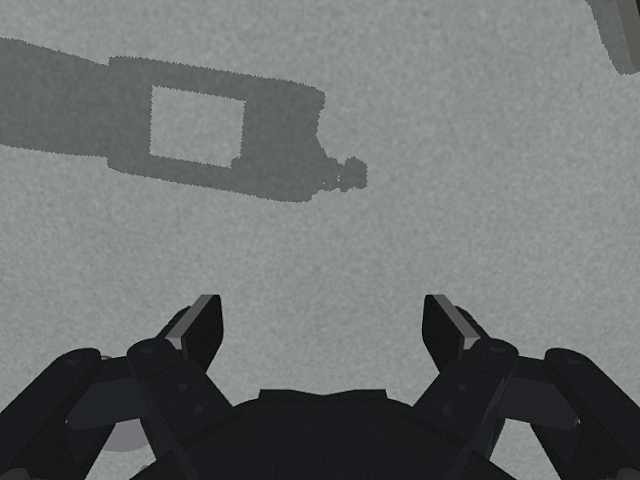

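The top view shows the fallen amber bottle at about (452,217), with its cap at (456,197) pointing away from the robot. The larger blue mat is at (354,246). The empty is at (247,217) and the standing bottle at (149,222). Next I measure them.

```bash
cat > h.py <<'E'
import numpy as np,cv2
from plant import env
def K(m):
    f=240/np.tan(np.radians(m['vertical_fov'])/2)
    return np.array([[f,0,m['cx']],[0,f,m['cy']],[0,0,1]])
def rays(m,uv):
    q=cv2.undistortPoints(np.array(uv,float).reshape(-1,1,2),K(m),m['dist']).reshape(-1,2)
    return np.c_[q,np.ones(len(q))]
def onplane(m,uv,z):
    r=rays(m,uv)@m['R']; c=-m['R'].T@m['t']
    return c+r*((z-c[2])/r[:,2])[:,None]
def cloud(m,uv,d): 
    uv=np.array(uv); r=rays(m,uv)*d[uv[:,1],uv[:,0]][:,None]
    return (r-m['t'])@m['R']
E
python3 - <<'E'
from h import *
for n in ['top','side']:
    z=np.load(f'/tmp/{n}0.npz');p,d=z['p'].astype(int),z['d'];m=env.camera_model(n)
    b=(p[...,2]>120)&(p[...,0]<70)&(p[...,1]<110)
    k,lab,st,ce=cv2.connectedComponentsWithStats(b.astype(np.uint8))
    for i in range(1,k):
        if st[i,4]>80:
            v,u=np.nonzero(lab==i); c,_=cv2.findContours((lab==i).astype(np.uint8),0,1); c=max(c,key=len)[:,0]
            w=onplane(m,c,0.004)
            (x,y),r=cv2.minEnclosingCircle(w[:,:2].astype(np.float32))
            W=onplane(m,np.c_[u,v],.004)
            print(n,st[i],'circ',round(x,4),round(y,4),round(r,4),'mean',W.mean(0).round(4), 'cloud',cloud(m,np.c_[u,v],d).mean(0).round(4))
    # bottle roi
    x0,x1,y0,y1=(425,480,180,250) if n=='top' else (365,445,310,365)
    vv,uu=np.mgrid[y0:y1,x0:x1]; uv=np.c_[uu.ravel(),vv.ravel()]
    C=cloud(m,uv,d); ok=(C[:,2]>0.012)&(C[:,2]<.07); C=C[ok]
    print(n,'zpct',np.percentile(C[:,2],[5,50,95]).round(4),len(C))
    (c,s,a)=cv2.minAreaRect((C[:,:2]*1000).astype(np.float32)); print('all rect',np.round(c,1),np.round(s,1),round(a,1))
    T=C[C[:,2]>.04]; (c,s,a)=cv2.minAreaRect((T[:,:2]*1000).astype(np.float32)); print('topface rect',np.round(c,1),np.round(s,1),round(a,1),len(T))
    # neighbours bench check
    C2=cloud(m,[[354,310]] if n=='top' else [[460,320]],d);print('bench',C2.round(4))
    # cap
    col=p[y0:y1,x0:x1].reshape(-1,3)[ok]; cap=(col[:,2]>1.5*col[:,0]);print('cap mean',C[cap].mean(0).round(4),cap.sum())
E
```

```text
top [331 148  50  48 523] circ 0.6404 -0.0998 0.0554 mean [ 0.6384 -0.0998  0.004 ] cloud [ 0.6366 -0.0992  0.0088]
top [ 337  154   37   36 1028] circ 0.6406 -0.1 0.0414 mean [ 0.6404 -0.0996  0.004 ] cloud [ 0.6383 -0.099   0.0102]
top [ 317  211   74   72 1227] circ 0.4718 -0.0972 0.0795 mean [ 0.4697 -0.097   0.004 ] cloud [ 0.4687 -0.0964  0.0099]
top [ 326  219   55   55 2359] circ 0.4722 -0.0968 0.0597 mean [ 0.4718 -0.0969  0.004 ] cloud [ 0.4707 -0.0963  0.0097]
top zpct [0.0222 0.0449 0.0486] 1034
all rect [ 541.7 -307.2] [48.3 99.7] 77.9
topface rect [ 540.  -306.8] [48.2 96.2] 78.5 740
bench [[ 3.358e-01 -1.001e-01 -1.000e-04]]
cap mean [ 0.581  -0.3129  0.0355] 125
side [378 253  49  31 301] circ 0.6394 -0.1051 0.0551 mean [ 0.6377 -0.1069  0.004 ] cloud [ 0.6387 -0.1049  0.0023]
side [384 257  37  23 634] circ 0.6394 -0.1046 0.0408 mean [ 0.6389 -0.1059  0.004 ] cloud [ 0.6398 -0.1043  0.0026]
side [294 258  74  48 800] circ 0.472 -0.1013 0.0793 mean [ 0.4707 -0.1075  0.004 ] cloud [ 0.4701 -0.1094  0.0056]
side [ 304  264   54   35 1519] circ 0.472 -0.1007 0.059 mean [ 0.4713 -0.1029  0.004 ] cloud [ 0.4713 -0.1033  0.0043]
side [422 327  11  11  83] circ 0.6001 -0.2978 0.0142 mean [ 0.5998 -0.2983  0.004 ] cloud [ 0.5772 -0.3287  0.0422]
side zpct [0.0162 0.0413 0.0459] 1498
all rect [ 542.6 -311.1] [49. 98.] 77.2
topface rect [ 530.1 -308.1] [48.8 71.4] 76.5 776
bench [[ 0.6832 -0.2829 -0.0026]]
cap mean [ 0.5783 -0.3256  0.0312] 186
```

```bash
cat >> h.py <<'E'
import json,sys
from scipy.spatial.transform import Rotation as Rn
def log():
    s=env.observe()
    with open('/tmp/log.jsonl','a') as f: f.write(json.dumps([list(map(float,s['joints'])),list(map(float,s['eef_pos'])),np.array(s['tool_rot']).tolist()])+'\n')
    print('t',round(float(s['t']),2),'q',np.round(s['joints'],3).tolist(),'p',np.round(s['eef_pos'],4).tolist(),'w',round(float(s['width']),4),'F',np.round(s['ft_force'],1).tolist())
    return s
def delta(p,R):
    s=env.observe();R0=np.array(s['tool_rot']);
    sh=R0.T@(np.array(p)-s['eef_pos'])/.1; w=Rn.from_matrix(R0.T@R).as_rotvec()/.5
    print('shift',sh.round(3).tolist(),'turn',w.round(3).tolist())
E
python3 -c "from h import *;log()"
python3 -m creep '[[-1,-1,0,0,0,0,-1],[-1,-1,0,0,0,0,-1],[-1,-1,0,0,0,0,-1],[-1,-1,0,0,0,0,-1]]'; python3 -c "from h import *;log()"
```

```text
t 0.15 q [0.993, 0.207, 1.543, -0.0, 1.393, -0.151] p [0.2377, 0.5229, 0.2304] w 0.0855 F [0.2, 0.0, -0.6]
t: 0.55
eef_pos: [0.2885, 0.3871, 0.2305]
tool_rot: [[-0.908, 0.418, -0.001], [0.418, 0.908, -0.003], [-0.001, -0.003, -1.0]]
ft_force: [0.6, 1.0, -0.8]
width: 0.0855
t 0.55 q [0.752, 0.01, 1.76, -0.002, 1.374, -0.387] p [0.2885, 0.3871, 0.2305] w 0.0855 F [0.6, 1.0, -0.8]
```

```bash
python3 -m creep '[[-1,-1,0,0,0,0.3,-1],[-1,-1,0,0,0,0.3,-1],[-1,-1,0,0,0,0.3,-1],[-1,-1,0,0,0,0.3,-1]]'; python3 -c "from h import *;log()"
python3 -m creep '[[-1,-1,0,-0.6,0,0,-1],[-1,-1,0,-0.6,0,0,-1],[-1,-1,0,-0.6,0,0,-1],[-1,-1,0,-0.6,0,0,-1]]'; python3 -c "from h import *;log()"
```

```text
t: 0.95
eef_pos: [0.3386, 0.2556, 0.2312]
tool_rot: [[-0.835, 0.55, 0.001], [0.55, 0.835, -0.001], [-0.001, -0.001, -1.0]]
ft_force: [-0.4, 0.8, -0.1]
width: 0.0851
t 0.95 q [0.443, -0.126, 1.887, -0.001, 1.381, -0.545] p [0.3386, 0.2556, 0.2312] w 0.0851 F [-0.4, 0.8, -0.1]
t: 1.35
eef_pos: [0.3683, 0.1141, 0.2312]
tool_rot: [[-0.83, 0.532, 0.166], [0.557, 0.794, 0.244], [-0.002, 0.295, -0.955]]
ft_force: [0.1, 0.5, -0.7]
width: 0.0853
t 1.35 q [-0.158, -0.39, 2.116, 0.281, 1.295, -1.199] p [0.3683, 0.1141, 0.2312] w 0.0853 F [0.1, 0.5, -0.7]
```

```bash
cat >> h.py <<'E'
def rx(a,q): return Rn.from_rotvec(np.array(a)*q).as_matrix()
X,Y,Z=np.eye(3)
def fk(q,P,s4=1,full=False):
    a1,lat,h,L2,e,L3,Lt=P
    A=rx(Z,q[0]); B=A@rx(Y,q[1]); C=B@rx(Y,q[2])
    sh=A@[a1,lat,h]; el=sh+B@[0,0,L2]; wr=el+C@[e,0,L3]
    D=C@rx(Z,s4*q[3])@rx(Y,q[4]); E=D@rx(Z,q[5])@rx(Z,np.pi/2)
    t=wr+D@[0,0,Lt]
    return (t,E,sh,el,wr) if full else (t,E)
E
python3 - <<'E'
from h import *
from scipy.optimize import least_squares
D=[json.loads(l) for l in open('/tmp/log.jsonl')]
for s4 in (1,-1):
    f=lambda P:np.concatenate([fk(q,P,s4)[0]-p for q,p,R in D])
    r=least_squares(f,[0,.08,.3,.4,0,.4,.25]); print(s4,r.x.round(4),np.abs(r.fun).max())
    for q,p,R in D: print(np.degrees(Rn.from_matrix(fk(q,r.x,s4)[1].T@np.array(R)).magnitude()).round(2))
E
```

```text
1 [-0.      0.0862  0.2827  0.455   0.0941  0.4996  0.316 ] 5.942512038004111e-10
0.0
0.0
0.0
0.0
-1 [-0.5072  0.0868  1.0421  0.3787  1.2799  1.246  -0.3066] 0.009793739478148433
0.0
0.2
0.16
32.24
```

```bash
cat >> h.py <<'E'
from scipy.optimize import least_squares
P0=[0,.0862,.2827,.455,.0941,.4996,.316]
LO=np.array([-2.73,-.86,.23,-1.11,.08,-2.82]);HI=np.array([2.73,2.22,2.46,4.25,2.63,2.82])
def ik(p,R,q0):
    def f(q):
        t,E=fk(q,P0); return np.r_[(t-p)*5,Rn.from_matrix(E.T@R).as_rotvec()]
    r=least_squares(f,np.clip(q0,LO+1e-3,HI-1e-3),bounds=(LO,HI)); return r.x,np.abs(r.fun).max()
MAT=np.array([.472,-.099,.004]); MID=np.array([.541,-.309,.023]); YAW=np.radians(-12.5)
def grasp(T,off=.004,dz=.003,flip=1,yaw=YAW,mid=MID):
    a=np.array([np.cos(yaw),np.sin(yaw),0]); d=-np.sin(T)*a-np.cos(T)*Z
    y=flip*np.cross(Z,a); R=np.c_[np.cross(y,d),y,d]
    return mid+off*a+dz*Z+.019*d,R
def placed(T,psi,off=.004,dz=.003,flip=1):
    p,R=grasp(T,off,dz,flip); a=np.array([np.cos(YAW),np.sin(YAW),0])
    Q=rx(Z,psi-YAW)@rx(np.cross(a,Z),np.pi/2)   # a -> up
    return MAT+.049*Z+Q@(p-MID),Q@R
E
python3 - <<'E'
from h import *
q0=np.array(env.observe()['joints'])
for flip in (1,-1):
  for Td in (15,30,45):
    T=np.radians(Td)
    p,R=grasp(T,flip=flip); best=None
    qs=[]
    for s in ([-.6,.5,1.7,.0,1.8,-2],[-.6,.5,1.7,.0,1.8,1],[-.6,.5,1.7,3,.5,-2],[-.6,.5,1.7,3,.5,1]):
        q,e=ik(p,R,s)
        if e<1e-3: qs.append(q)
    print(flip,Td,'grasp',[q.round(2).tolist() for q in qs])
    if not qs: continue
    for psd in range(-180,180,30):
        p2,R2=placed(T,np.radians(psd),flip=flip); out=[]
        for s4 in (-.8,.5,1.5,2.5,3.5):
          for s6 in (-2,0,2):
            q,e=ik(p2,R2,[-.3,.3,1.9,s4,1,s6])
            if e<1e-3 and not any(np.abs(q-o).max()<.05 for o in out): out.append(q)
        for q in out: print('   ',psd,q.round(2).tolist(),'wristz',fk(q,P0,full=True)[4][2].round(3))
E
```

```text
1 15 grasp [[-0.61, 0.71, 1.34, -0.1, 1.33, -1.92], [-0.61, 0.71, 1.34, -0.1, 1.33, -1.92], [-0.61, 0.71, 1.34, -0.1, 1.33, -1.92]]
    -180 [-0.24, 1.09, 1.08, -0.3, 2.25, 1.31] wristz 0.134
    -150 [-0.06, 1.02, 1.22, -0.64, 2.06, 1.07] wristz 0.134
    -120 [0.11, 0.91, 1.49, -0.92, 1.77, 0.97] wristz 0.134
    -30 [-0.19, 0.68, 2.43, 3.48, 1.28, 1.56] wristz 0.134
    30 [-1.1, 0.66, 2.22, 1.45, 1.33, 1.84] wristz 0.134
    60 [-1.0, 0.75, 1.88, 1.03, 1.56, 2.02] wristz 0.134
    90 [-0.83, 0.88, 1.55, 0.74, 1.84, 2.05] wristz 0.134
    120 [-0.64, 1.0, 1.27, 0.46, 2.11, 1.93] wristz 0.134
    150 [-0.44, 1.08, 1.1, 0.11, 2.27, 1.66] wristz 0.134
1 30 grasp [[-0.57, 0.87, 1.12, -0.17, 1.64, -1.89], [-0.57, 0.87, 1.12, -0.17, 1.64, -1.89], [-0.57, 0.87, 1.12, -0.17, 1.64, -1.89]]
    -180 [-0.25, 0.93, 1.21, -0.24, 2.02, 1.34] wristz 0.206
    -150 [-0.08, 0.87, 1.34, -0.54, 1.85, 1.08] wristz 0.206
    -120 [0.07, 0.75, 1.58, -0.8, 1.58, 0.92] wristz 0.206
    -30 [-0.23, 0.36, 2.45, 3.53, 0.74, 1.43] wristz 0.205
    30 [-1.01, 0.43, 2.25, 1.36, 1.09, 2.09] wristz 0.205
    60 
[... 2268 characters left out ...]
.24], [-0.55, 1.05, 0.89, -0.25, 1.94, 1.24]]
    -180 [-0.27, 0.76, 1.37, -0.19, 1.77, -1.8] wristz 0.267
    -150 [-0.12, 0.7, 1.47, -0.44, 1.63, -2.09] wristz 0.267
    -120 [-0.0, 0.6, 1.67, -0.67, 1.39, -2.31] wristz 0.267
    -90 [0.06, 0.45, 1.92, -0.94, 1.07, -2.48] wristz 0.267
    -30 [-0.28, 0.15, 2.39, 3.94, 0.24, -2.18] wristz 0.267
    0 [-0.68, 0.14, 2.41, 1.7, 0.47, -0.67] wristz 0.267
    30 [-0.87, 0.26, 2.24, 1.13, 0.88, -0.69] wristz 0.267
    60 [-0.85, 0.42, 1.98, 0.81, 1.19, -0.81] wristz 0.267
    90 [-0.74, 0.57, 1.72, 0.55, 1.46, -0.98] wristz 0.267
    120 [-0.59, 0.68, 1.51, 0.32, 1.67, -1.2] wristz 0.267
    150 [-0.43, 0.75, 1.38, 0.07, 1.79, -1.49] wristz 0.267
```

```bash
cat >> h.py <<'E'
def sim(p,R,N=10,q0=None):
    if q0 is None: q0=np.array(env.observe()['joints'])
    pa,Ra=fk(q0,P0); w=Rn.from_matrix(Ra.T@R).as_rotvec(); q=q0
    for i in range(1,N+1):
        q,e=ik(pa+(p-pa)*i/N,Ra@Rn.from_rotvec(w*i/N).as_matrix(),q)
        print('  ',round(i/N,2),q.round(2).tolist(),'' if e<1e-3 else 'ERR %.3f'%e)
    return q
E
python3 - <<'E'
from h import *
T=np.radians(30)
p,R=grasp(T,flip=-1); pp=p-.1*R[:,2]
delta(pp,R)
q=sim(pp,R); print('g');q=sim(p,R,2,q)
print('lift');q=sim(p+[0,0,.12],R,2,q)
for psd in (60,90):
    p2,R2=placed(T,np.radians(psd),flip=-1)
    print('swing',psd);qq=sim(p2+[0,0,.1],R2,10,q); sim(p2,R2,3,qq)
E
```

```text
shift [-4.204, -2.683, 0.593] turn [1.614, -1.092, 5.383]
   0.1 [-0.19, -0.32, 2.08, 0.19, 1.25, -0.94] 
   0.2 [-0.21, -0.22, 2.03, 0.09, 1.23, -0.67] 
   0.3 [-0.24, -0.1, 1.96, -0.0, 1.23, -0.39] 
   0.4 [-0.27, 0.02, 1.87, -0.08, 1.26, -0.13] 
   0.5 [-0.3, 0.16, 1.76, -0.14, 1.31, 0.12] 
   0.6 [-0.35, 0.29, 1.63, -0.18, 1.38, 0.36] 
   0.7 [-0.39, 0.44, 1.48, -0.2, 1.48, 0.59] 
   0.8 [-0.44, 0.58, 1.32, -0.2, 1.59, 0.81] 
   0.9 [-0.5, 0.72, 1.13, -0.19, 1.71, 1.02] 
   1.0 [-0.55, 0.87, 0.93, -0.17, 1.84, 1.23] 
g
   0.5 [-0.56, 0.87, 1.03, -0.17, 1.74, 1.24] 
   1.0 [-0.57, 0.87, 1.12, -0.17, 1.64, 1.25] 
lift
   0.5 [-0.57, 0.8, 1.11, -0.18, 1.72, 1.23] 
   1.0 [-0.57, 0.74, 1.09, -0.18, 1.81, 1.22] 
swing 60
   0.1 [-0.59, 0.62, 1.24, -0.1, 1.67, 1.09] 
   0.2 [-0.61, 0.51, 1.37, -0.0, 1.55, 0.94] 
   0.3 [-0.65, 0.42, 1.49, 0.1, 1.44, 0.76] 
   0.4 [-0.69, 0.35, 1.6, 0.23, 1.36, 0.56] 
   0.5 [-0.74, 0.29, 1.69, 0.36, 1.31, 0.34] 
   0.6 [-0.79, 0.25, 1.78, 0.5, 1.3, 0.1] 
   0.7 [-0.84, 0.24, 1.85, 0.63, 1.31, -0.14] 
   0.8 [-0.89, 0.25, 1.9, 0.75, 1.36, -0.38] 
   0.9 [-0.92, 0.29, 1.94, 0.84, 1.42, -0.61] 
   1.0 [-0.94, 0.35, 1.96, 0.92, 1.5, -0.82] 
   0.33 [-0.94, 0.42, 1.96, 0.92, 1.45, -0.88] 
   0.67 [-0.94, 0.5, 1.95, 0.93, 1.41, -0.94] 
   1.0 [-0.94, 0.57, 1.94, 0.94, 1.37, -0.99] 
swing 90
   0.1 [-0.59, 0.64, 1.21, -0.09, 1.7, 1.03] 
   0.2 [-0.62, 0.56, 1.32, 0.0, 1.62, 0.83] 
   0.3 [-0.65, 0.49, 1.41, 0.11, 1.56, 0.62] 
   0.4 [-0.69, 0.44, 1.49, 0.22, 1.53, 0.39] 
   0.5 [-0.72, 0.42, 1.55, 0.32, 1.52, 0.15] 
   0.6 [-0.76, 0.41, 1.6, 0.42, 1.55, -0.09] 
   0.7 [-0.79, 0.42, 1.63, 0.51, 1.59, -0.31] 
   0.8 [-0.8, 0.45, 1.65, 0.58, 1.64, -0.54] 
   0.9 [-0.81, 0.49, 1.65, 0.63, 1.71, -0.75] 
   1.0 [-0.8, 0.54, 1.65, 0.67, 1.79, -0.95] 
   0.33 [-0.8, 0.6, 1.65, 0.66, 1.74, -0.98] 
   0.67 [-0.8, 0.66, 1.65, 0.66, 1.7, -1.02] 
   1.0 [-0.8, 0.72, 1.64, 0.65, 1.66, -1.05]
```

```bash
cat >> h.py <<'E'
T=np.radians(30)
def pre(): 
    p,R=grasp(T,flip=-1); return p-.1*R[:,2],R
E
python3 -m creep '[[-0.9,-0.5,0,0.3,-0.2,0.98,-1],[-0.9,-0.5,0,0.3,-0.2,0.98,-1],[-0.9,-0.5,0,0.3,-0.2,0.98,-1],[-0.9,-0.5,0,0.3,-0.2,0.98,-1],[-0.9,-0.5,0,0.3,-0.2,0.98,-1]]'>/dev/null; python3 -c "
from h import *;log();delta(*pre())"
```

```text
t 1.85 q [-0.209, -0.221, 2.004, 0.107, 1.257, -0.733] p [0.4168, 0.0327, 0.2165] w 0.0851 F [-0.9, -0.6, 0.4]
shift [-3.901, -0.365, 1.119] turn [1.319, -0.881, 4.438]
```

```bash
python3 -m creep '[[-1,-0.1,0.1,0.3,-0.2,1,-1],[-1,-0.1,0.1,0.3,-0.2,1,-1],[-1,-0.1,0.1,0.3,-0.2,1,-1],[-1,-0.1,0.1,0.3,-0.2,1,-1],[-1,-0.1,0.1,0.3,-0.2,1,-1]]'>/dev/null; python3 -c "
from h import *;log();delta(*pre())"
```

```text
t 2.35 q [-0.283, -0.02, 1.848, -0.052, 1.298, -0.262] p [0.4568, -0.0595, 0.2038] w 0.0853 F [0.0, 0.4, 0.3]
shift [-2.521, 1.294, 1.214] turn [1.023, -0.679, 3.44]
```

```bash
python3 -m creep '[[-0.9,0.4,0.1,0.3,-0.2,1,-1],[-0.9,0.4,0.1,0.3,-0.2,1,-1],[-0.9,0.4,0.1,0.3,-0.2,1,-1],[-0.9,0.4,0.1,0.3,-0.2,1,-1],[-0.9,0.4,0.1,0.3,-0.2,1,-1]]'>/dev/null; python3 -c "
from h import *;log();delta(*pre())"
```

```text
t 2.85 q [-0.364, 0.211, 1.62, -0.164, 1.431, 0.182] p [0.4956, -0.1509, 0.1985] w 0.0851 F [0.0, 0.7, 0.0]
shift [-0.842, 1.693, 1.038] turn [0.725, -0.478, 2.44]
```

```bash
python3 -m creep '[[-0.4,0.7,0.3,0.3,-0.2,1,-1],[-0.4,0.7,0.3,0.3,-0.2,1,-1],[-0.4,0.7,0.3,0.3,-0.2,1,-1],[-0.4,0.7,0.3,0.3,-0.2,1,-1],[-0.4,0.7,0.3,0.3,-0.2,1,-1]]'>/dev/null; python3 -c "
from h import *;log();delta(*pre())"
```

```text
t 3.35 q [-0.434, 0.469, 1.368, -0.21, 1.588, 0.619] p [0.5314, -0.2238, 0.1698] w 0.0854 F [1.0, 0.2, -0.3]
shift [0.185, 1.161, 0.583] turn [0.426, -0.278, 1.44]
```

```bash
python3 -m creep '[[0.13,0.8,0.3,0.3,-0.2,1,-1],[0.13,0.8,0.3,0.3,-0.2,1,-1],[0.13,0.8,0.3,0.3,-0.2,1,-1],[0.13,0.8,0.3,0.3,-0.2,1,-1],[0.13,0.8,0.3,0.3,-0.2,1,-1]]'>/dev/null; python3 -c "
from h import *;log();delta(*pre())"
```

```text
t 3.85 q [-0.51, 0.746, 1.059, -0.194, 1.777, 1.047] p [0.571, -0.289, 0.1287] w 0.0854 F [-0.5, -0.4, 1.1]
shift [0.261, 0.313, 0.214] turn [0.128, -0.078, 0.439]
```

```bash
python3 -m creep '[[0.26,0.31,0.21,0.13,-0.08,0.44,-1],[0.26,0.31,0.21,0.13,-0.08,0.44,-1],[0.26,0.31,0.21,0.13,-0.08,0.44,-1],[0.26,0.31,0.21,0.13,-0.08,0.44,-1]]'>/dev/null; python3 -c "
from h import *;log();delta(*pre())
m=env.camera_model('wrist');p,d=env.camera('wrist');cv2.imwrite('pics/w1.png',p[:,:,::-1]);np.savez('/tmp/w1.npz',p=p,d=d)
q,R=grasp(T,flip=-1)
a=np.array([np.cos(YAW),np.sin(YAW),0]);b=np.cross(Z,a)
for s,l in ((-.049,'base'),(.049,'cap'),(0,'mid')):
  X=MID+s*a; c=m['R']@X+m['t']; u=cv2.projectPoints(X[None],cv2.Rodrigues(m['R'])[0],m['t'],K(m),m['dist'])[0].ravel(); print(l,u.round(0),c[2].round(3))
"
```

```text
t 4.25 q [-0.55, 0.87, 0.926, -0.17, 1.84, 1.235] p [0.5851, -0.318, 0.0989] w 0.0852 F [-0.3, 0.0, 0.2]
shift [0.009, 0.007, 0.026] turn [0.002, -0.004, -0.0]
base [323. 290.] 0.275
cap [323. 192.] 0.206
mid [323. 248.] 0.24
```

View pics/w1.png

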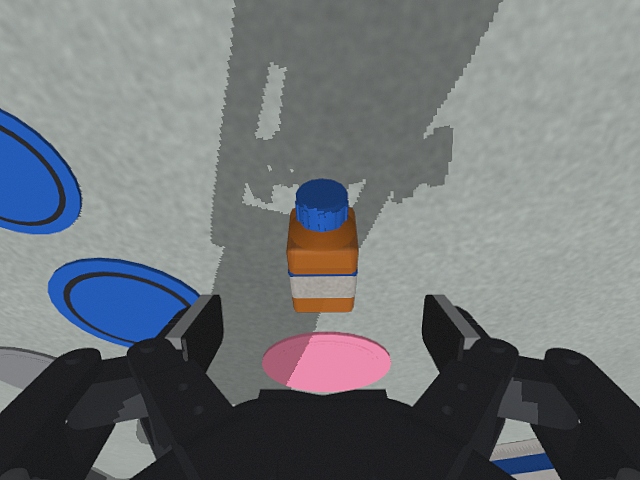

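The wrist view shows the bottle centred between the fingers, with its axis near column 322 and the cap at (322,200), as predicted. I advance and grip.

```bash
python3 -m creep '[[0.01,0.01,0.3,0,0,0,-1],[0.01,0.01,0.6,0,0,0,-1],[0.01,0.01,0.85,0,0,0,-1],[0.01,0.01,1,0,0,0,-1],[0.01,0.01,1,0,0,0,-1]]'; python3 -c "
from h import *;log();delta(*grasp(T,flip=-1))"
```

```text
t: 4.8
eef_pos: [0.5351, -0.3074, 0.0102]
tool_rot: [[0.844, -0.219, -0.49], [-0.19, -0.976, 0.109], [-0.502, 0.001, -0.865]]
ft_force: [0.1, 0.0, -0.4]
width: 0.0852
t 4.8 q [-0.572, 0.873, 1.122, -0.175, 1.644, 1.251] p [0.5351, -0.3074, 0.0102] w 0.0852 F [0.1, 0.0, -0.4]
shift [0.009, 0.002, 0.002] turn [-0.001, 0.005, -0.005]
```

```bash
python3 -m creep '[[0.01,0,0,0,0,0,1],[0.01,0,0,0,0,0,1],[0.01,0,0,0,0,0,1],[0.01,0,0,0,0,0,1],[0.01,0,0,0,0,0,1],[0.01,0,0,0,0,0,1],[0.01,0,0,0,0,0,1],[0.01,0,0,0,0,0,1]]' 45; python3 -c "
from h import *;log();env.camera
p,d=env.camera('wrist');cv2.imwrite('pics/w2.png',p[:,:,::-1])"
```

```text
t: 5.6
eef_pos: [0.5392, -0.3098, 0.0116]
tool_rot: [[0.846, -0.22, -0.485], [-0.193, -0.975, 0.107], [-0.497, 0.003, -0.868]]
ft_force: [3.9, 0.0, 5.8]
width: 0.0453
t 5.6 q [-0.572, 0.876, 1.112, -0.174, 1.645, 1.252] p [0.5392, -0.3098, 0.0116] w 0.0453 F [3.9, 0.0, 5.8]
```

View pics/w2.png

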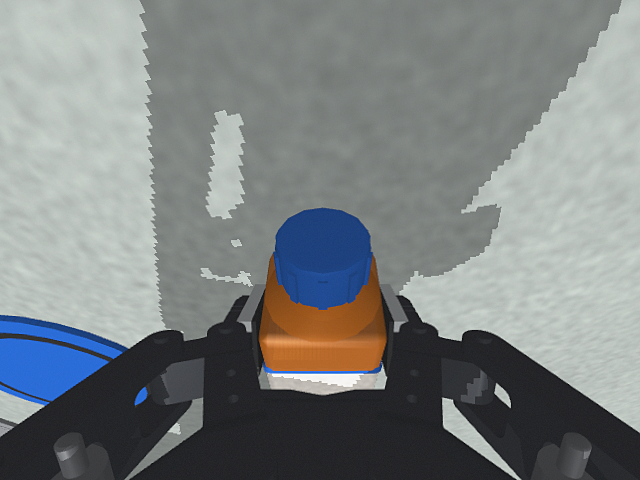

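The grip holds at 45.3 mm, with the bottle between the pads and its cap at (322,255). I lift.

```bash
python3 -m creep '[[-0.1,0,-0.17,0,0,0,1],[-0.25,0,-0.43,0,0,0,1],[-0.4,0,-0.7,0,0,0,1],[-0.55,0,-0.95,0,0,0,1],[-0.55,0,-0.95,0,0,0,1],[-0.55,0,-0.95,0,0,0,1]]'; python3 -c "
from h import *;log()
for n in ['side','wrist']:
  p,d=env.camera(n);cv2.imwrite(f'pics/{n}3.png',p[:,:,::-1]);np.savez(f'/tmp/{n}3.npz',p=p,d=d)"
```

```text
t: 6.25
eef_pos: [0.5372, -0.3089, 0.1195]
tool_rot: [[0.845, -0.221, -0.488], [-0.192, -0.975, 0.108], [-0.5, 0.002, -0.866]]
ft_force: [-0.2, 0.3, -3.0]
width: 0.0455
t 6.25 q [-0.573, 0.749, 1.089, -0.179, 1.796, 1.225] p [0.5372, -0.3089, 0.1195] w 0.0455 F [-0.2, 0.3, -3.0]
```

View pics/side3.png

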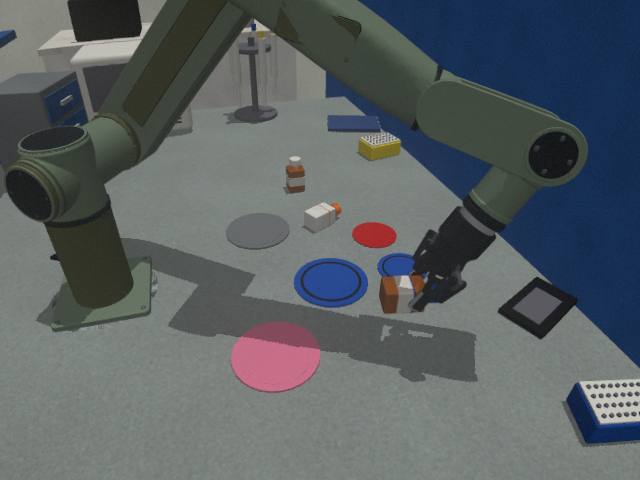

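View pics/wrist3.png

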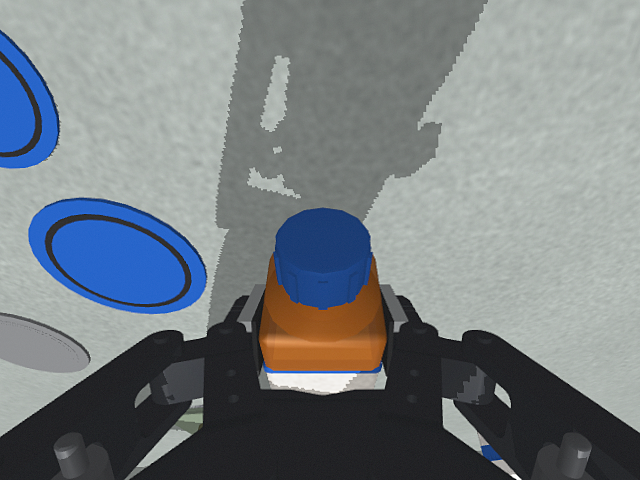

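Run:
```python
from h import *
z=np.load('/tmp/wrist3.npz');p,d=z['p'].astype(int),z['d'];m=env.camera_model('wrist');s=env.observe()
v,u=np.nonzero((p[...,2]>60)&(p[...,0]<.5*p[...,2]));k=(u>265)&(u<380)&(v>200)&(v<312);uv=np.c_[u[k],v[k]]
C=cloud(m,uv,d); a=np.array([np.cos(YAW),np.sin(YAW),0]); b=np.cross(Z,a)
# cap top plane: fit
A=C@np.c_[a,b,Z]; print(A.min(0).round(4),A.max(0).round(4))
n=A[:,0]; top=A[uv[:,1]<262]
# ransac plane on bright top
best=None;rng=np.random.default_rng(0)
for i in range(500):
    t=A[rng.choice(len(A),3,False)];nn=np.cross(t[1]-t[0],t[2]-t[0]);nn/=np.linalg.norm(nn)+1e-12
    if abs(nn[0])<.8: continue
    ins=np.abs((A-t[0])@nn)<.0012
    if best is None or ins.sum()>best.sum(): best=ins
Q=A[best];c=Q.mean(0);nn=np.linalg.svd(Q-c)[2][2];nn*=np.sign(nn[0]);print('cap plane n(a,b,z)',nn.round(3),best.sum(),'min/max',Q.min(0).round(4),Q.max(0).round(4))
mid_=[Q[:,0].mean(),(Q[:,1].min()+Q[:,1].max())/2,(Q[:,2].min()+Q[:,2].max())/2]
W=np.c_[a,b,Z]@mid_; print('capctr world',W.round(4)); 
tool=s['tool_rot'].T@(W-s['eef_pos']) if hasattr(s['tool_rot'],'T') else np.array(s['tool_rot']).T@(W-s['eef_pos'])
print('cap in tool',tool.round(4))
g,R=grasp(T,flip=-1); print('expected',(R.T@(MID+.049*a-g)).round(4))
# expected using closing pose
print('axis height at grip est', W[2]-(s['eef_pos'][2]-.0116))
```

```text
[ 0.6226 -0.201   0.1138] [ 0.7179 -0.1691  0.208 ]
cap plane n(a,b,z) [ 1.    -0.01   0.002] 4986 min/max [ 0.6398 -0.2005  0.1138] [ 0.6427 -0.17    0.1459]
capctr world [ 0.586  -0.3197  0.1298]
cap in tool [ 0.0382  0.0003 -0.037 ]
expected [ 0.0405 -0.     -0.0389]
axis height at grip est 0.024286460271470023
```

```bash
cat >> h.py <<'E'
def goal(h):
    _,R2=placed(T,np.radians(75),flip=-1)
    ax=np.array([np.cos(T),0,-np.sin(T)]); base=np.array([.0382,.0003,-.037])-.098*ax
    assert (R2@ax)[2]>.999
    return MAT-R2@base+h*Z,R2
E
python3 -c "
from h import *
p,R=goal(.08);print(p);delta(p,R);q=sim(p,R);sim(goal(0)[0],R,2,q)"
```

```text
[ 0.4750601  -0.08642043  0.13041783]
shift [-1.001, -2.027, 0.43] turn [0.858, 2.462, -3.228]
   0.1 [-0.59, 0.64, 1.23, -0.09, 1.67, 1.07] 
   0.2 [-0.61, 0.55, 1.35, 0.0, 1.56, 0.89] 
   0.3 [-0.65, 0.47, 1.46, 0.11, 1.48, 0.69] 
   0.4 [-0.69, 0.41, 1.55, 0.23, 1.42, 0.46] 
   0.5 [-0.73, 0.37, 1.63, 0.35, 1.39, 0.23] 
   0.6 [-0.78, 0.35, 1.7, 0.47, 1.4, -0.01] 
   0.7 [-0.82, 0.36, 1.74, 0.58, 1.43, -0.25] 
   0.8 [-0.85, 0.38, 1.78, 0.67, 1.48, -0.48] 
   0.9 [-0.87, 0.42, 1.8, 0.74, 1.55, -0.7] 
   1.0 [-0.88, 0.48, 1.8, 0.79, 1.62, -0.9] 
   0.5 [-0.88, 0.56, 1.8, 0.79, 1.57, -0.96] 
   1.0 [-0.88, 0.64, 1.79, 0.79, 1.52, -1.01]
```

```bash
python3 -m creep '[[-0.05,-0.1,-0.05,0.05,0.15,-0.2,1],[-0.12,-0.25,-0.1,0.11,0.31,-0.4,1],[-0.18,-0.38,-0.1,0.16,0.46,-0.6,1],[-0.25,-0.5,-0.1,0.215,0.615,-0.807,1],[-0.25,-0.5,-0.1,0.215,0.615,-0.807,1],[-0.25,-0.5,-0.1,0.215,0.615,-0.807,1]]'>/dev/null; python3 -c "
from h import *;log();delta(*goal(.08))"
```

```text
t 6.95 q [-0.626, 0.509, 1.364, 0.054, 1.559, 0.798] p [0.5307, -0.2562, 0.139] w 0.0454 F [-0.1, 0.7, -2.2]
shift [-0.261, -1.681, 0.552] turn [0.647, 1.849, -2.425]
```

```bash
python3 -m creep '[[0,-0.15,0.03,0.05,0.15,-0.2,1],[-0.03,-0.28,0.06,0.11,0.31,-0.4,1],[-0.05,-0.42,0.1,0.16,0.46,-0.6,1],[-0.08,-0.56,0.1,0.215,0.615,-0.807,1],[-0.08,-0.56,0.1,0.215,0.615,-0.807,1],[-0.08,-0.56,0.1,0.215,0.615,-0.807,1]]'>/dev/null; python3 -c "
from h import *;log();delta(*goal(.08))"
```

```text
t 7.55 q [-0.728, 0.363, 1.591, 0.346, 1.435, 0.255] p [0.5157, -0.2022, 0.1447] w 0.0455 F [0.2, -0.5, -2.2]
shift [0.105, -1.092, 0.569] turn [0.435, 1.236, -1.617]
```

```bash
python3 -m creep '[[0,-0.15,0.05,0.05,0.15,-0.2,1],[0.02,-0.28,0.1,0.11,0.31,-0.4,1],[0.04,-0.42,0.18,0.16,0.46,-0.6,1],[0.05,-0.55,0.28,0.215,0.615,-0.807,1],[0.05,-0.55,0.28,0.215,0.615,-0.807,1],[0.05,-0.55,0.28,0.215,0.615,-0.807,1]]'>/dev/null; python3 -c "
from h import *;log();delta(*goal(.08))"
```

```text
t 8.15 q [-0.832, 0.355, 1.746, 0.621, 1.468, -0.343] p [0.4954, -0.1444, 0.1385] w 0.0454 F [0.7, 0.5, -2.3]
shift [0.153, -0.465, 0.381] turn [0.218, 0.623, -0.809]
```

```bash
python3 -m creep '[[0.04,-0.12,0.1,0.05,0.15,-0.2,1],[0.08,-0.24,0.2,0.11,0.31,-0.4,1],[0.12,-0.36,0.3,0.16,0.46,-0.6,1],[0.153,-0.465,0.38,0.218,0.623,-0.809,1],[0.153,-0.465,0.38,0.218,0.623,-0.809,1],[0.153,-0.465,0.38,0.218,0.623,-0.809,1]]'>/dev/null; python3 -c "
from h import *;log();delta(*goal(.08))
for n in ['side','top']:
  p,d=env.camera(n);cv2.imwrite(f'pics/{n}4.png',p[:,:,::-1]);np.savez(f'/tmp/{n}4.npz',p=p,d=d)"
```

```text
t 8.75 q [-0.876, 0.481, 1.799, 0.787, 1.623, -0.902] p [0.4754, -0.0868, 0.1309] w 0.0456 F [0.3, -0.6, -3.2]
shift [-0.003, -0.004, 0.005] turn [0.001, 0.002, 0.003]
```

View pics/side4.png

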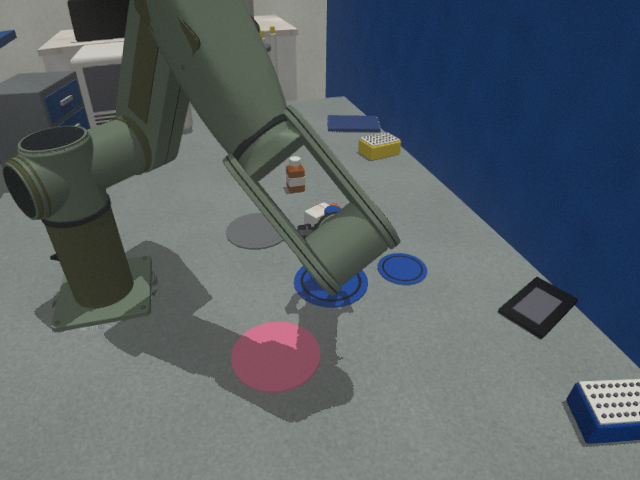

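View pics/top4.png

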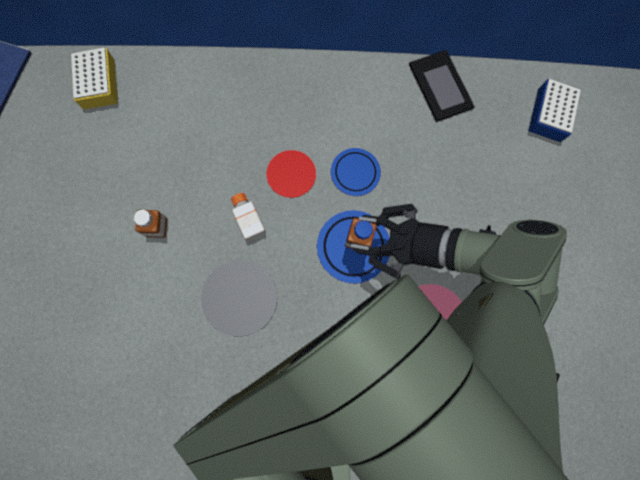

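The top view shows the bottle held upright, with its cap at about (364,229) over the mat. I compare that with the projection and then lower.

```bash
python3 - <<'E'
from h import *
m=env.camera_model('top');z=np.load('/tmp/top4.npz');p,d=z['p'].astype(int),z['d']
X=MAT+[0,0,.178];print(cv2.projectPoints(X[None],cv2.Rodrigues(m['R'])[0],m['t'],K(m),m['dist'])[0].ravel())
v,u=np.mgrid[215:250,345:385];uv=np.c_[u.ravel(),v.ravel()];C=cloud(m,uv,d)
c=p[uv[:,1],uv[:,0]];k=(c[:,2]>c[:,0]*1.5)&(C[:,2]>.16);print(k.sum(),uv[k].mean(0),((C[k].min(0)+C[k].max(0))/2).round(4),C[k,2].mean())
E
python3 -m creep '[[0.17,0,0.1,0,0,0,1],[0.35,0,0.2,0,0,0,1],[0.52,0,0.3,0,0,0,1],[0.61,0,0.35,0,0,0,1],[0.61,0,0.35,0,0,0,1],[0.61,0,0.35,0,0,0,1]]';python3 -c "
from h import *;log();delta(*goal(.0))"
```

```text
[364.46520551 228.92919056]
259 [363.76447876 229.96138996] [ 0.3925 -0.0678  0.5805] 0.18639112214823128
t: 9.45
eef_pos: [0.4897, -0.0267, 0.1665]
tool_rot: [[0.125, 0.967, 0.224], [0.483, -0.257, 0.837], [0.867, 0.003, -0.499]]
ft_force: [0.1, -0.8, -2.6]
width: 0.0457
t 9.45 q [-0.777, 0.376, 1.858, 0.854, 1.601, -0.819] p [0.4897, -0.0267, 0.1665] w 0.0457 F [0.1, -0.8, -2.6]
shift [-1.313, 0.008, 0.047] turn [-0.001, -0.003, 0.008]
```

I got the sign of tool x wrong: it points up here, so the arm rose and moved aside. Nothing was near it. I correct to a hover over the mat.

```bash
python3 -c "
from h import *;delta(*goal(.04))"
python3 -m creep '[[-0.2,0,-0.02,0,0,0,1],[-0.4,0,-0.05,0,0,0,1],[-0.6,0,-0.08,0,0,0,1],[-0.8,0,-0.12,0,0,0,1],[-0.96,0,-0.15,0,0,0,1],[-0.96,0,-0.15,0,0,0,1],[-0.96,0,-0.15,0,0,0,1]]';python3 -c "
from h import *;log();delta(*goal(.04));delta(*goal(0))"
```

```text
shift [-0.966, 0.009, -0.153] turn [-0.001, -0.003, 0.008]
t: 10.15
eef_pos: [0.4743, -0.086, 0.0905]
tool_rot: [[0.127, 0.966, 0.225], [0.48, -0.258, 0.838], [0.868, 0.002, -0.497]]
ft_force: [-0.8, 0.3, -2.5]
width: 0.0456
t 10.15 q [-0.878, 0.56, 1.799, 0.787, 1.572, -0.96] p [0.4743, -0.086, 0.0905] w 0.0456 F [-0.8, 0.3, -2.5]
shift [-0.002, 0.008, -0.001] turn [0.001, -0.008, 0.004]
shift [-0.349, 0.008, 0.197] turn [0.001, -0.008, 0.004]
```

```bash
python3 -m creep '[[-0.1,0,0.06,0,0,0,1],[-0.2,0,0.12,0,0,0,1],[-0.28,0.005,0.16,0,0,0,1],[-0.32,0.008,0.183,0,0,0,1],[-0.32,0.008,0.183,0,0,0,1],[-0.32,0.008,0.183,0,0,0,1]]';python3 -c "
from h import *;log();delta(*goal(0))"
```

```text
t: 10.75
eef_pos: [0.4752, -0.0858, 0.0538]
tool_rot: [[0.125, 0.966, 0.224], [0.481, -0.257, 0.838], [0.868, 0.003, -0.497]]
ft_force: [-0.2, 0.3, -2.6]
width: 0.0455
t 10.75 q [-0.876, 0.635, 1.787, 0.789, 1.526, -1.005] p [0.4752, -0.0858, 0.0538] w 0.0455 F [-0.2, 0.3, -2.6]
shift [-0.032, -0.0, 0.011] turn [-0.001, -0.006, 0.007]
```

```bash
python3 -m creep '[[-0.009,0,0.005,0,0,0,1],[-0.017,0,0.01,0,0,0,1],[-0.017,0,0.01,0,0,0,1]]';
python3 -m creep '[[-0.009,0,0.005,0,0,0,1],[-0.009,0,0.005,0,0,0,1],[-0.009,0,0.005,0,0,0,1]]';python3 -c "
from h import *;log()
for n in ['top','wrist']:
  p,d=env.camera(n);cv2.imwrite(f'pics/{n}5.png',p[:,:,::-1]);np.savez(f'/tmp/{n}5.npz',p=p,d=d)"
```

```text
t: 11.05
eef_pos: [0.4752, -0.086, 0.0519]
tool_rot: [[0.125, 0.966, 0.224], [0.482, -0.257, 0.838], [0.867, 0.003, -0.498]]
ft_force: [-0.6, -1.1, -3.4]
width: 0.0453
t: 11.35
eef_pos: [0.4751, -0.086, 0.0508]
tool_rot: [[0.125, 0.966, 0.224], [0.482, -0.257, 0.838], [0.867, 0.003, -0.498]]
ft_force: [0.9, -0.4, -2.6]
width: 0.0458
t 11.35 q [-0.876, 0.641, 1.786, 0.789, 1.522, -1.009] p [0.4751, -0.086, 0.0508] w 0.0458 F [0.9, -0.4, -2.6]
```

```bash
python3 -m creep '[[-0.009,0,0.005,0,0,0,1],[-0.009,0,0.005,0,0,0,1]]' | grep -E 'eef|force'
python3 -c "
import cv2;i=cv2.imread('pics/top5.png')[170:310,260:460];cv2.imwrite('pics/top5c.png',cv2.resize(i,None,fx=4,fy=4))"
```

```text
eef_pos: [0.4751, -0.0859, 0.0496]
ft_force: [-0.5, -0.0, -2.2]
```

View pics/top5c.png

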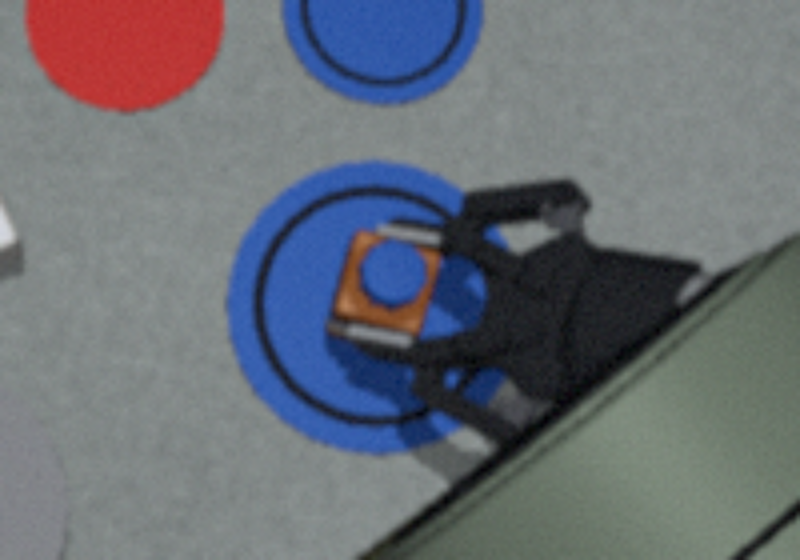

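In the crop the cap is at about full-frame (358,238), over the mat, and the bottle is upright. I keep lowering until the force shows contact.

```bash
python3 -c "
from h import *
m=env.camera_model('top');X=MAT+[0,0,.0985];print(cv2.projectPoints(X[None],cv2.Rodrigues(m['R'])[0],m['t'],K(m),m['dist'])[0].ravel())"
python3 -m creep '[[-0.009,0,0.005,0,0,0,1],[-0.009,0,0.005,0,0,0,1]]' | grep -E 'eef|force'
python3 -m creep '[[-0.009,0,0.005,0,0,0,1],[-0.009,0,0.005,0,0,0,1]]' | grep -E 'eef|force'
```

```text
[359.46216738 237.35322529]
eef_pos: [0.4751, -0.086, 0.0496]
ft_force: [-0.8, -1.3, 4.0]
eef_pos: [0.4751, -0.086, 0.0496]
ft_force: [-4.2, -1.6, 8.9]
```

Contact shows as Fz rising from −2.5 to +9 N. I ease back 1 mm and open.

```bash
python3 -m creep '[[0.013,0,-0.007,0,0,0,1],[0.013,0,-0.007,0,0,0,1]]' | grep -E 'eef|force'
python3 -m creep '[[0,0,0,0,0,0,0.1],[0,0,0,0,0,0,0],[0,0,0,0,0,0,-0.2],[0,0,0,0,0,0,-0.4],[0,0,0,0,0,0,-0.7],[0,0,0,0,0,0,-1],[0,0,0,0,0,0,-1],[0,0,0,0,0,0,-1],[0,0,0,0,0,0,-1]]'
python3 -c "
from h import *
for n in ['top','wrist']:
  p,d=env.camera(n);cv2.imwrite(f'pics/{n}6.png',p[:,:,::-1]);np.savez(f'/tmp/{n}6.npz',p=p,d=d)"
```

```text
eef_pos: [0.4752, -0.086, 0.0496]
ft_force: [-3.0, -1.0, 3.7]
t: 13.15
eef_pos: [0.4752, -0.086, 0.0491]
tool_rot: [[0.126, 0.966, 0.224], [0.482, -0.257, 0.838], [0.867, 0.003, -0.498]]
ft_force: [0.8, 0.3, -0.2]
width: 0.0855
```

View pics/wrist6.png

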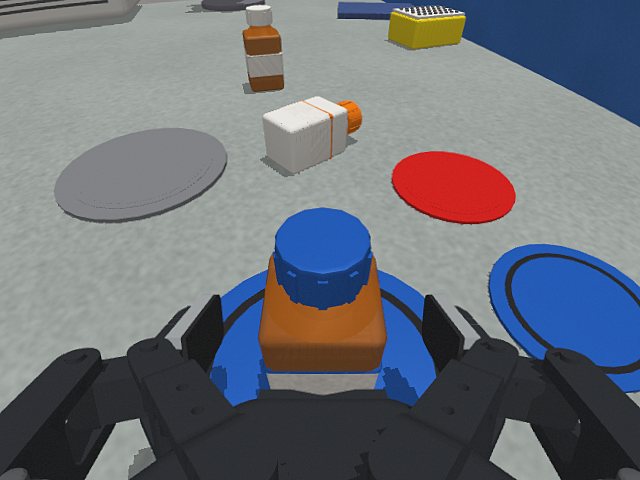

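The bottle stands free between the open pads (cap at (322,240)). I retreat straight back along the tool axis.

```bash
python3 -m creep '[[0,0,-0.2,0,0,0,-1],[0,0,-0.5,0,0,0,-1],[0,0,-0.8,0,0,0,-1],[0,0,-1,0,0,0,-1],[0,0,-1,0,0,0,-1]]'|tail -3
python3 -m creep '[[0,0,-0.4,0,0,0,-1],[0,0,-0.8,0,0,0,-1],[0.6,0,-0.9,0,0,0,-1],[1,0,-1,0,0,0,-1],[1,0,-1,0,0,0,-1],[1,0,-1,0,0,0,-1],[1,0,-1,0,0,0,-1]]'
python3 - <<'E'
from h import *
log()
for n in ['top','side','wrist']:
  m=env.camera_model(n);p,d=env.camera(n);cv2.imwrite(f'pics/{n}7.png',p[:,:,::-1]);np.savez(f'/tmp/{n}7.npz',p=p,d=d)
  X=np.array([MAT,MAT+[0,0,.098]]);print(n,cv2.projectPoints(X,cv2.Rodrigues(m['R'])[0],m['t'],K(m),m['dist'])[0].reshape(-1,2).round(1).tolist())
E
```

```text
tool_rot: [[0.124, 0.966, 0.228], [0.485, -0.26, 0.835], [0.866, 0.007, -0.501]]
ft_force: [-0.4, -0.3, 0.1]
width: 0.0852
t: 14.45
eef_pos: [0.4424, -0.2042, 0.2341]
tool_rot: [[0.127, 0.967, 0.223], [0.48, -0.256, 0.839], [0.868, 0.001, -0.496]]
ft_force: [1.1, -0.1, -0.7]
width: 0.0854
t 14.45 q [-1.045, 0.424, 1.608, 0.708, 1.906, -0.836] p [0.4424, -0.2042, 0.2341] w 0.0854 F [1.1, -0.1, -0.7]
top [[354.3, 246.0], [359.4, 237.4]]
side [[330.2, 279.5], [331.2, 242.6]]
wrist [[324.4, 338.8], [324.8, 288.0]]
```

View pics/top7.png

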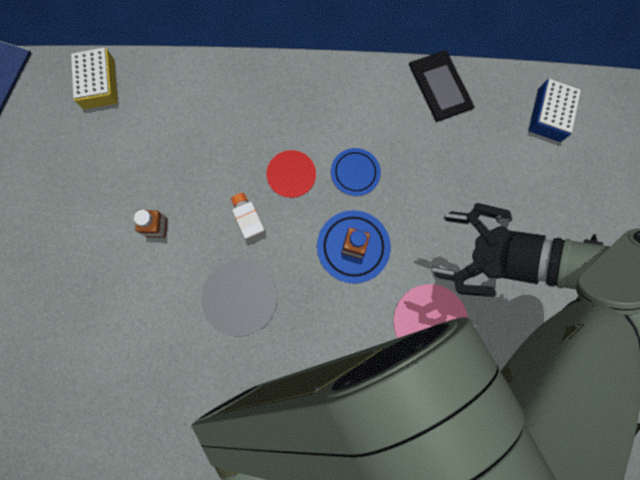

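View pics/wrist7.png

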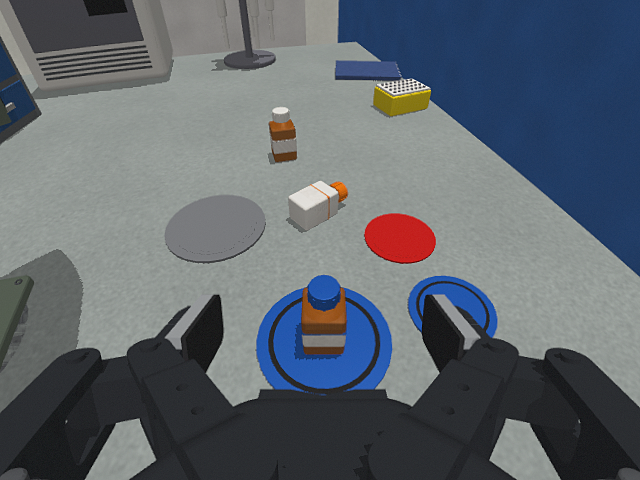

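View pics/side7.png

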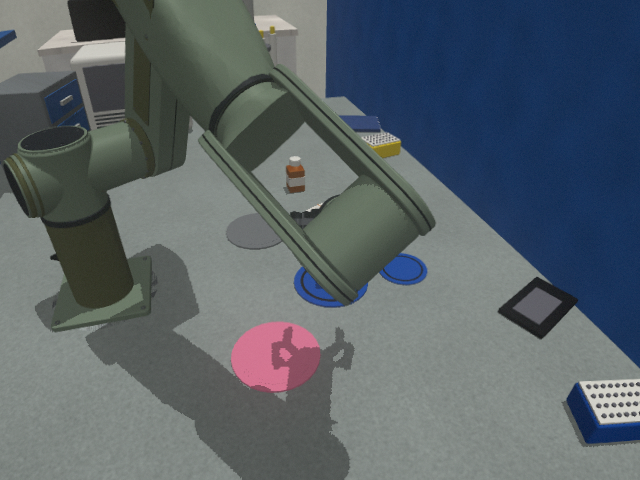

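The top view shows the bottle upright, with its cap at (358,238) against a predicted (359,237). It is in the middle of the mat, the gripper is clear, and the other two bottles have not moved.

```bash
python3 -c "
from plant import env;print(env.close_job(), env.observe()['t'])"
```

```text
the job is handed in; nothing more can be done
the job is handed in; nothing more can be done
```

The amber bottle with the blue cap now stands upright on its base in the middle of the larger blue mat. It is released, the gripper is clear, and the job is handed in.

**What I did:** I gripped the bottle's body with the tool tilted 30° and lifted it. I turned it upright in the air and lowered it until the force showed contact (Fz rose from about −2.5 to +9 N). I then eased back about 1 mm, opened the gripper and retreated.

**Last checks:**
- **Position:** in the final top view the cap is at about pixel (358,238), against (359,237) predicted for a bottle centred on the mat. That is roughly 2 mm. The side camera's view of the bottle was blocked by the arm, so only the top and wrist pictures confirm this.
- **Other bottles:** the white empty still lies on its side and the white-capped bottle still stands, both in the same place as in the first top picture.
- **Time:** I last read 14.45 s, with three camera calls (0.15 s) after that, out of 42 s allowed.

**What went wrong or disagreed:**
- **Wrong direction:** I got one sign wrong before lowering, so the held bottle went up and about 60 mm sideways. Nothing was close to it, and I corrected it before lowering.
- **Unused check:** one depth check of the cap position from the top camera, before lowering, gave an unusable result because stray background pixels got in. I relied on the pixel comparison instead.
- **Mat position:** the top and side cameras disagreed by about 4 mm on the mat's centre in y, so I used the average.

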